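# Find the purple-capped vial in the lidded boxes

## Robot

A 7-joint arm with a two-finger parallel gripper is mounted at the origin on the work surface; the furniture and walls round the work are solid. World frame = base frame: x ahead of the robot, y to its left, z up, the work surface at z = 0. Lengths are in m, angles in rad, forces in N, time in s.
With the tool pointing down it reaches from about 0.425 to 0.925 m from the base axis. Payload 6.8 kg.
Tool frame: the origin (TCP) lies on the centre line of the jaws, within the pads' length; the fingertips stand 11 mm ahead of it and the grasp point (between the pads) lies 8 mm behind it; z points along the fingers, y is the direction in which the jaws open and shut (so a half turn about z gives the same grasp; the last joint's range is limited). The gripper opens to 85 mm and grips with 20 to 120 N. Pads are 22 mm wide; open, the fingers measure 114 mm over their backs; the gripper's body (76 mm by 85 mm) begins 54 mm behind the grasp point. The pads swing forward as they close: fully open they stand 13 mm farther back than shut.
Start: joints at [1.182, 0.477, 0.022, 1.555, -0.011, 1.109, -0.083], TCP at [0.187, -0.649, 0.242] pointing down, gripper open.
Joint ranges: [-2.96, 2.96], [-0.34, 2.1], [-1.41, 1.46], [0.24, 2.44], [-1.37, 4.51], [0.17, 1.92], [-2.96, 2.96]. Speed limits (rad/s): [2.39, 2.39, 3.14, 3.14, 3.14, 3.14, 3.14].

## Interface

Orientations are given as a rotation vector (axis times angle).
In Python, from bench import r gives the robot as it stands.
- The arm moves only by the tool send_rows, never from a script. Its argument "deltas" is a list of rows, each a list of 7 numbers: the opening, from 0 (shut) to 1 (fully open), then the shift along the tool's x, y, z as a fraction of full scale, then the turn, a rotation vector about the tool's x, y, z as a fraction of full scale. In form: [[hand, x, y, z, ax, ay, az], ...]. A call has 1 to 20 rows; each row is the pose to reach, as a shift and turn from the pose commanded when the call began, along the tool's axes at that moment, turning the shorter way round; what a row does not reach only later rows make up. Full scale, the value 1, is 150 mm for a shift and 180 degrees for a turn. A row lasts 1/12 s, in which the tool goes at most 41.7 mm and 7.16 degrees, less where a joint would pass 70% of its speed; a pose out of reach is approached as far as the arm can. A call with a number of a shift or a turn outside -1 to 1 is refused whole. A call with a gripper value outside its range is refused whole. The fingers move at their own pace and stop on an object; "squeeze" is the grip in N (left out, the last holds). Time passes only in rows, so rows that repeat a pose let the fingers close. It gives the time, the measured TCP pose, the force and the opening at its end, in the units of the state.
- r.get_obs(): the state, without advancing time (a new reading comes with each control period).
- r.grab_frame(name): name is "scene" or "top"; returns a dict with "pixels" (420x560x3 uint8, red, green, blue), "camera_matrix" (3x3 intrinsics, pixels), "rvec" (rotation vector, rad) and "tvec" (3), from world to camera coordinates, as OpenCV has them. Camera axes: x right, y down, z forward; pixel columns grow to the right and rows downward; lengths in m; the calibration is good to about 2 mm. A picture is of the moment at which its call begins. There is no depth.
- r.hand_in(): hands the job in, once; it reports no verdict.
The state is a dict: "clock": time; "joints": joint angles; "qvel": joint speeds; "tau": joint torques, N m; "tcp_pos": TCP position; "orientation": TCP orientation; "contact_force": force on the tool from outside, world axes, zero at the start; "moment": the same for the moment, N m; "grip_width": finger opening in m.
Only numpy, scipy, OpenCV 4.12 (cv2) and the standard library are available. Lean on these libraries where they do the work, as an engineer would, in place of code of your own. Each camera call takes 0.05 s, during which the arm holds its last target. There are 200 camera calls.

## Task

One of the two blue-lidded storage boxes hides a vial with a purple cap, the other a vial with a teal cap. Open the boxes one at a time until you find the purple-capped vial, standing each lid you take off upright on the worktop (or back on its box), then stand the purple-capped vial upright in the empty steel tray.

Things in the scene. Friction and masses are not known exactly. Their poses are not given: they have to be found in the camera images.
- lid_a: Deep blue lift-off lid of the left (+y) box, 90x90 mm, 60 mm tall, open below, 0.09 kg; on its top centre an upright white round knob, 26 mm across, 32 mm tall. Origin: centre of lower rim, z up (top at 60 mm, knob 60 to 92). Stands loosely, rim 6 mm up, on a fixed grey 96x96 mm base, over a 14 mm high edge with 3 mm play. Lift straight up 60 mm or more to clear the vial inside.
- lid_b: The same kind of lid, on the box on the right (-y); all sizes and handling as lid_a. A taken-off lid has room on the free worktop between its box and the robot, at about x = 0.44 m.
- vial_purple: Glass vial with purple cap and label, 22 mm diameter, 47 mm tall, 12 g; straight body up to 39 mm. Origin: centre of its foot, z up. Stands upright in the middle of one of the boxes, foot 6 mm over the worktop; with the lid off only an edge 14 mm over the worktop, 70 mm square inside, surrounds it. A like vial with a teal cap stands in the other box.
- tray: Small open steel tray, 90 (x) x 155 (y) x 25 mm, inside 82 x 148 mm, floor 2 mm thick, walls to 23 mm. Loose, 0.14 kg. Origin at the centre of its underside, z up. Fingers that open along its long y axis have the most room inside.

How it is judged:
At the end, for the whole second after the job is handed in: The purple-capped vial stands upright (within 8 degrees) on the floor inside the tray, the tray flat on the worktop; each lid is upright (within 8 degrees) and either stands on the worktop or is within 20 mm of its start on its box; everything at rest (angle between each of lid_a, lid_b, vial_purple's own z axis and vertical below 0.15 rad and linear speed of each of lid_a, lid_b, vial_purple, tray below 0.02 m/s and (distance of lid_a from where it was at the start of the episode below 0.02 m or height (world z) of lid_a below 0.004 m) and (distance of lid_b from where it was at the start of the episode below 0.02 m or height (world z) of lid_b below 0.004 m) and x of vial_purple in the frame of tray between -0.035 and 0.035 m and y of vial_purple in the frame of tray between -0.068 and 0.068 m and z of vial_purple in the frame of tray between -0.003 and 0.008 m and angle between tray's own z axis and vertical below 0.1 rad); the robot touches nothing.
It also fails if it takes over 69 s, if anything falls off the work surface, if the arm or the gripper's body presses on something with over 40 N, if the wrist force passes 120 N, or if a joint passes its speed limit or range.

## Working session

There is one attempt and no reset: what is moved stays moved. The work goes in short steps, Python scripts to look and compute and a tool call to move; the robot and the scene stay as the last step left them, time stands still between calls to the robot, and variables do not carry over. Pictures are saved under pics/ and viewed, about 8 in all and at most 12, crops included, and the job is handed in when it is done.

Besides the shell and the picture viewer there is one more tool, called after "Emit:" by a JSON object that holds its "api" and its "payload". send_rows: Moves the arm, as the interface text tells. Shift numbers are shares of 150 mm and turn numbers shares of 180 degrees, none past 1 either way. Its arguments: {"type":"object","properties":{"deltas":{"type":"array","items":{"type":"array","items":{"type":"number"}}},"squeeze":{"type":"number"}},"required":["deltas"]}

```bash
mkdir -p pics
cat > h.py <<'E'
import numpy as np, cv2
from scipy.spatial.transform import Rotation as R
from bench import r
def grab(n,save=None):
    f=r.grab_frame(n)
    if save: cv2.imwrite('pics/'+save,cv2.cvtColor(f['pixels'],cv2.COLOR_RGB2BGR))
    return f
def ray(f,u,v):
    M=R.from_rotvec(np.ravel(f['rvec'])).as_matrix(); t=np.ravel(f['tvec'])
    d=M.T@np.linalg.inv(f['camera_matrix'])@np.array([u,v,1.]); return -M.T@t,d
def plane(f,u,v,z):
    c,d=ray(f,u,v); return c+d*(z-c[2])/d[2]
def proj(f,p):
    return cv2.projectPoints(np.array([p],float),np.ravel(f['rvec']),np.ravel(f['tvec']),f['camera_matrix'],None)[0].ravel()
def blobs(f,lo,hi,amin=30):
    h=cv2.cvtColor(f['pixels'],cv2.COLOR_RGB2HSV); m=cv2.inRange(h,lo,hi)
    n,l,s,c=cv2.connectedComponentsWithStats(m); return [(s[i],c[i],l==i) for i in range(1,n) if s[i][4]>=amin]
def move(p,yaw=None,rot=None):
    "tool-frame fractions to go to world point p"
    o=r.get_obs(); M=R.from_rotvec(o['orientation'])
    return np.round(M.inv().apply(np.array(p)-o['tcp_pos'])/.15,3)
E
python3 - <<'E'
from h import *
a=grab('scene','s0.png');b=grab('top','t0.png')
for f in(a,b): print(ray(f,280,210)[0], ray(f,280,210)[1])
for n,f in(('s',a),('t',b)):
    for s,c,m in blobs(f,(105,120,40),(130,255,255),100): print(n,s,c)
o=r.get_obs();print({k:np.round(v,3) for k,v in o.items()}); print(R.from_rotvec(o['orientation']).as_matrix().round(3))
E
```

```text
[-0.0091391   0.47800377  0.49666329] [ 0.61917132 -0.59401142 -0.51416541]
[ 0.41817588 -0.03244896  0.97196516] [ 0.140395    0.00139957 -0.99014639]
s [229 173  51  21 441] [253.56235828 183.32199546]
s [  82  223   69   37 1035] [114.96231884 242.40193237]
t [549   8  11  50 283] [555.86572438  24.84805654]
t [  0  41  55  17 816] [26.20343137 48.9497549 ]
t [ 275  140   43   41 1356] [295.95870206 160.40486726]
t [ 105  143   51   51 1407] [130.79033404 168.31414357]
{'clock': np.float64(0.1), 'joints': array([ 1.182,  0.478,  0.022,  1.556, -0.011,  1.109, -0.083]), 'qvel': array([ 0.   , -0.003,  0.001, -0.003, -0.001,  0.   , -0.001]), 'tau': array([ 5.0000e-03, -5.9776e+01,  1.6140e+00, -2.8195e+01,  1.3000e-02,
        5.0000e-03, -0.0000e+00]), 'tcp_pos': array([ 0.187, -0.648,  0.241]), 'orientation': array([-3.109e+00, -4.390e-01,  1.000e-03]), 'contact_force': array([-0.322, -0.423, -0.133]), 'moment': array([ 0.021,  0.026, -0.019]), 'grip_width': np.float64(0.085)}
[[ 0.961  0.277 -0.001]
 [ 0.277 -0.961  0.002]
 [-0.    -0.002 -1.   ]]
```

View pics/s0.png

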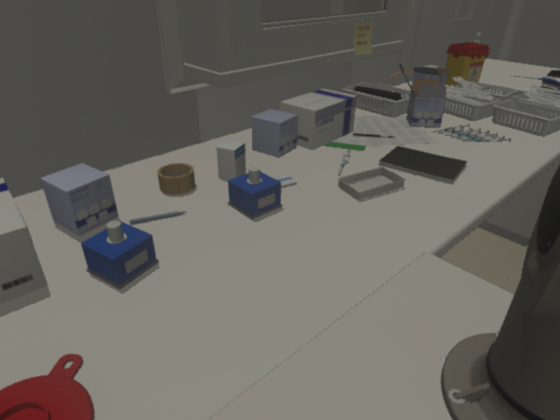

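View pics/t0.png

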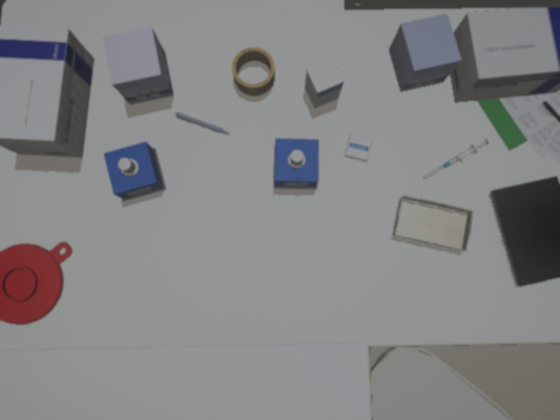

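The scene view shows two lids near (115,245) and (255,190). In the top view they sit at (130,168) and (297,160), with knobs at about (127,165) and (297,157) and the tray at about (432,224).

Run:
```python
from h import *
b=grab('top');a=grab('scene')
P=b['pixels']; g=cv2.cvtColor(P,cv2.COLOR_RGB2HSV)
for n,(u,v) in (('A',(130,168)),('B',(297,160))):
    sub=(slice(v-32,v+32),slice(u-35,u+35))
    m=cv2.inRange(g[sub],(105,120,70),(130,255,255))
    m=cv2.morphologyEx(m,cv2.MORPH_CLOSE,np.ones((15,15)))
    c=max(cv2.findContours(m,0,2)[0],key=cv2.contourArea)+np.array([u-35,v-32])
    box=cv2.boxPoints(cv2.minAreaRect(c))
    w=np.array([plane(b,*q,.066) for q in box]); print(n,w.mean(0).round(4),w.round(3)[:,:2].tolist(),[round(float(np.degrees(np.arctan2(*(w[(i+1)%4]-w[i])[1::-1]))),1) for i in range(4)],[round(float(np.linalg.norm(w[(i+1)%4]-w[i])),3) for i in range(2)])
    k=cv2.inRange(g[v-20:v+10,u-20:u+20],(0,0,105),(179,80,255))
    nn,l,s,cc=cv2.connectedComponentsWithStats(k)
    for i in range(1,nn):
        if s[i][4]>30: print(' knob',s[i],cc[i]+[u-20,v-20],plane(b,*(cc[i]+[u-20,v-20]),.098).round(4))
# tray: walls are darker than surroundings
v,u=224,432; gr=g[...,2]
m=cv2.inRange(gr[v-40:v+40,u-55:u+50],0,110); m=cv2.morphologyEx(m,cv2.MORPH_CLOSE,np.ones((5,5)))
c=max(cv2.findContours(m,0,2)[0],key=cv2.contourArea)+np.array([u-55,v-40])
box=cv2.boxPoints(cv2.minAreaRect(c))
for z in(0.02,):
    w=np.array([plane(b,*q,z) for q in box]); print('tray',w.mean(0).round(4),w.round(3)[:,:2].tolist(),[round(float(np.degrees(np.arctan2(*(w[(i+1)%4]-w[i])[1::-1]))),1) for i in range(4)],[round(float(np.linalg.norm(w[(i+1)%4]-w[i])),3) for i in range(2)])
cv2.imwrite('pics/c.png',cv2.cvtColor(cv2.hconcat([cv2.resize(P[130:205,95:170],(400,400),interpolation=0),cv2.resize(P[120:195,260:335],(400,400),interpolation=0)]),cv2.COLOR_RGB2BGR))
```

```text
A [0.6394 0.2732 0.066 ] [[0.686, 0.331], [0.706, 0.245], [0.592, 0.216], [0.573, 0.301]] [-77.0, -165.8, 102.7, 14.9] [0.089, 0.118]
 knob [  8   9  21  19 216] [127.21759259 164.48611111] [0.6382 0.2682 0.098 ]
B [ 0.6495 -0.0659  0.066 ] [[0.609, -0.022], [0.694, -0.026], [0.69, -0.11], [0.605, -0.105]] [-2.6, -92.7, 176.7, 87.3] [0.086, 0.085]
 knob [ 11   9  18  20 219] [296.4109589  157.44292237] [ 0.6466 -0.0656  0.098 ]
tray [ 0.5453 -0.38    0.02  ] [[0.575, -0.293], [0.631, -0.345], [0.515, -0.467], [0.46, -0.415]] [-42.7, -133.6, 136.2, 46.8] [0.077, 0.169]
```

View pics/c.png

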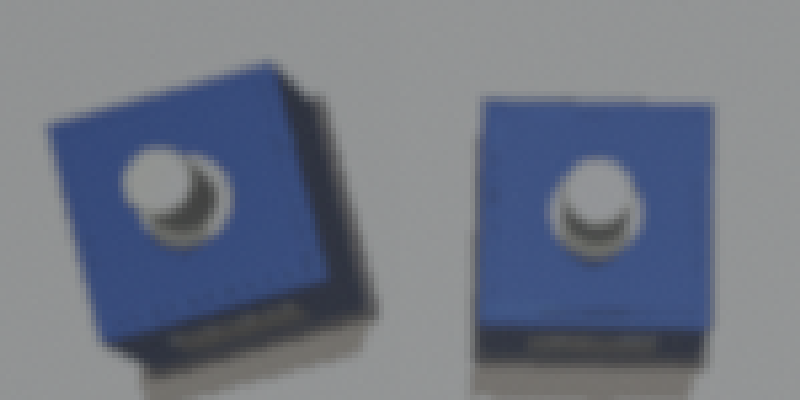

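The enlarged crops show both lid tops and the knob ends clearly. I read the corners from them, and the tray's from the top view.

Run:
```python
from h import *
b=grab('top')
def rep(n,q,z):
    w=np.array([plane(b,*p,z) for p in q]); e=np.roll(w,-1,0)-w
    print(n,w.mean(0).round(4),np.degrees(np.arctan2(e[:,1],e[:,0])).round(1),np.linalg.norm(e,axis=1).round(3))
s=.1875
rep('A',[(95+s*x,130+s*y) for x,y in((48,127),(272,62),(330,282),(103,347))],.066)
rep('B',[(260+s*x,120+s*y) for x,y in((85,97),(313,103),(310,327),(78,327))],.066)
print(plane(b,124.6,163.8,.098),plane(b,297.5,154.7,.098))
g=cv2.cvtColor(b['pixels'],cv2.COLOR_RGB2GRAY)[185:265,380:485]
m=cv2.inRange(g,0,int(np.median(g))-18)
c=cv2.findContours(cv2.morphologyEx(m,cv2.MORPH_CLOSE,np.ones((3,3))),0,2)[0]
for k in c:
    if cv2.contourArea(k)>1000: rep('tray',cv2.boxPoints(cv2.minAreaRect(k))+[380,185],.02)
rep('tray eye',[(402,197),(471,211),(463,252),(394,239)],.023)
cv2.imwrite('pics/tr.png',cv2.resize(cv2.hconcat([g,m]),None,fx=3,fy=3,interpolation=0))
```

```text
A [0.6384 0.2727 0.066 ] [ -74.1 -164.5  105.4   15.5] [0.089 0.09  0.089 0.089]
B [ 0.6498 -0.0676  0.066 ] [-92.6 177.6  89.   -2.6] [0.088 0.088 0.089 0.091]
[0.63969165 0.27340786 0.098     ] [ 0.65211399 -0.06785581  0.098     ]
tray [ 0.5163 -0.3524  0.02  ] [ -15.4 -103.8  163.3   76.3] [0.101 0.163 0.101 0.161]
tray eye [ 0.5157 -0.352   0.023 ] [-102.7  164.8   78.2  -13.7] [0.148 0.089 0.146 0.092]
```

Emit:
{"api": "send_rows", "payload": {"deltas": [[1,0.2,-0.14,0,0,0,0.033],[1,0.4,-0.29,0,0,0,0.07],[1,0.6,-0.43,0,0,0,0.105],[1,0.81,-0.57,0,0,0,0.14],[1,0.81,-0.57,0,0,0,0.165],[1,0.81,-0.57,0,0,0,0.165]], "squeeze": 40}}

```text
clock: 0.75
tcp_pos: [0.2827, -0.5306, 0.2424]
orientation: [-3.119, 0.368, -0.001]
contact_force: [-1.4, -0.6, 0.8]
grip_width: 0.0858
```

Run:
```python
from h import *
o=r.get_obs();print(o['clock'],o['tcp_pos'],o['joints'].round(2),R.from_rotvec(o['orientation']).as_matrix().round(3)); print(move((.651,-.068,.2)))
```

```text
0.75 [ 0.2827495  -0.53059061  0.242439  ] [ 0.91  0.36  0.08  1.74 -0.03  1.04 -0.8 ] [[ 0.972 -0.233  0.001]
 [-0.233 -0.972  0.001]
 [ 0.001 -0.001 -1.   ]]
[ 1.669 -3.571  0.287]
```

Emit:
{"api": "send_rows", "payload": {"deltas": [[1,0.1,-0.22,0,0,0,0],[1,0.21,-0.45,0,0,0,0],[1,0.31,-0.67,0,0,0,0],[1,0.42,-0.89,0,0,0,0]]}}

```text
clock: 1.08
tcp_pos: [0.3722, -0.4179, 0.2424]
orientation: [3.119, -0.373, -0.0]
contact_force: [0.9, 0.1, -0.2]
grip_width: 0.0856
```

Emit:
{"api": "send_rows", "payload": {"deltas": [[1,0.1,-0.22,0,0,0,0],[1,0.21,-0.45,0,0,0,0],[1,0.31,-0.67,0,0,0,0],[1,0.42,-0.89,0,0,0,0]]}}

```text
clock: 1.42
tcp_pos: [0.4655, -0.3031, 0.2425]
orientation: [3.119, -0.372, 0.0]
contact_force: [0.9, 0.1, -0.6]
grip_width: 0.0853
```

Emit:
{"api": "send_rows", "payload": {"deltas": [[1,0.1,-0.22,0,0,0,0],[1,0.21,-0.45,0,0,0,0],[1,0.31,-0.67,0,0,0,0],[1,0.42,-0.89,0,0,0,0]]}}

```text
clock: 1.75
tcp_pos: [0.5586, -0.1883, 0.2424]
orientation: [3.119, -0.372, 0.0]
contact_force: [0.6, -0.1, 0.0]
grip_width: 0.0855
```

Emit:
{"api": "send_rows", "payload": {"deltas": [[1,0.1,-0.22,0,0,0,0],[1,0.21,-0.45,0,0,0,0],[1,0.31,-0.67,0,0,0,0],[1,0.42,-0.89,0,0,0,0],[1,0.42,-0.89,0,0,0,0],[1,0.42,-0.89,0,0,0,0]]}}

```text
clock: 2.25
tcp_pos: [0.6518, -0.0717, 0.2417]
orientation: [-3.12, 0.365, 0.0]
contact_force: [-1.0, -1.2, -0.8]
grip_width: 0.0852
```

Run:
```python
from h import *
o=r.get_obs();print(o['clock'],o['tcp_pos'],o['joints'].round(2),o['contact_force'],R.from_rotvec(o['orientation']).as_matrix().round(3)); print(move((.651,-.068,.082)))
grab('scene','s1.png');grab('top','t1.png')
```

```text
2.25 [ 0.65176836 -0.0717253   0.24166796] [ 0.12  0.45 -0.15  1.6   0.07  1.1  -1.85] [-0.99772242 -1.20077921 -0.77093577] [[ 0.973 -0.231 -0.   ]
 [-0.231 -0.973  0.   ]
 [-0.    -0.    -1.   ]]
[-0.01  -0.023  1.064]
```

View pics/s1.png

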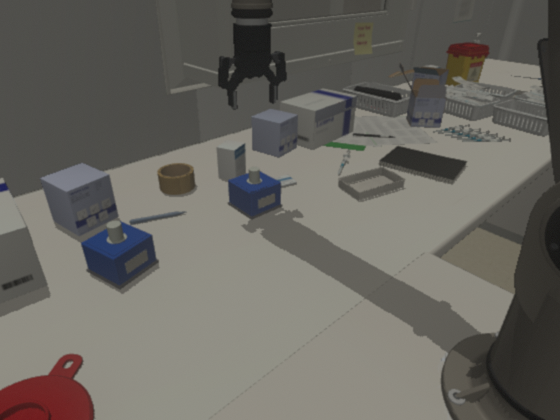

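The scene view shows the gripper centred over lid B, whose knob is at about (254,172). I'll check that against the other camera and then descend.

Run:
```python
from h import *
a=grab('scene');print(proj(a,(.651,-.068,.098)),proj(a,(.651,-.068,.066)))
print(proj(a,(.639,.273,.098)))
```

```text
[253.3963984  167.50677462] [253.66431731 179.90656013]
[113.2338747  223.16742146]
```

Emit:
{"api": "send_rows", "payload": {"deltas": [[1,-0.01,-0.02,0.25,0,0,0],[1,-0.01,-0.02,0.5,0,0,0],[1,-0.01,-0.02,0.75,0,0,0],[1,-0.01,-0.02,0.85,0,0,0],[1,-0.01,-0.02,0.85,0,0,0]]}}

```text
clock: 2.82
tcp_pos: [0.6461, -0.0722, 0.1103]
orientation: [3.117, -0.375, -0.013]
contact_force: [0.4, 0.0, -0.6]
grip_width: 0.0852
```

Run:
```python
from h import *
print(move((.651,-.068,.082)));o=r.get_obs();print(o['contact_force'],o['tcp_pos'])
a=grab('scene');cv2.imwrite('pics/c2.png',cv2.cvtColor(cv2.resize(a['pixels'][100:220,200:320],(600,600)),cv2.COLOR_RGB2BGR))
```

```text
[ 0.027 -0.036  0.188]
[ 0.42108177  0.03207443 -0.5828643 ] [ 0.64606531 -0.07220712  0.11032054]
```

View pics/c2.png

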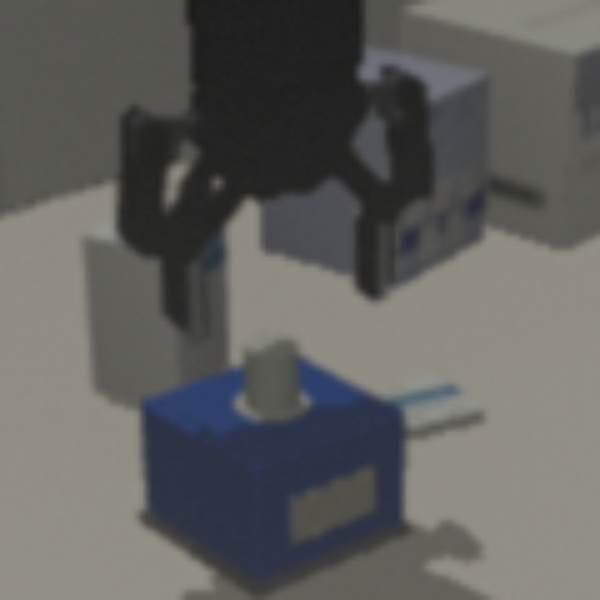

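The crop shows the open jaws straddling the knob, which is at crop pixel (272,375). I'll go down, grip and lift.

Emit:
{"api": "send_rows", "payload": {"deltas": [[1,0.01,-0.02,0.1,0,0,0],[1,0.01,-0.02,0.2,0,0,0],[1,0.01,-0.02,0.2,0,0,0],[0.2,0.01,-0.02,0.2,0,0,0],[0.1,0.01,-0.02,0.2,0,0,0],[0,0.01,-0.02,0.2,0,0,0],[0,0.01,-0.02,0.2,0,0,0],[0,0.01,-0.02,0.2,0,0,0],[0,0.01,-0.02,0.2,0,0,0],[0,0.01,-0.02,0.2,0,0,0]]}}

```text
clock: 3.7
tcp_pos: [0.6527, -0.0675, 0.0856]
orientation: [3.119, -0.373, 0.002]
contact_force: [0.1, -1.0, 5.6]
grip_width: 0.0247
```

Emit:
{"api": "send_rows", "payload": {"deltas": [[0,0,0,-0.1,0,0,0],[0,0,0,-0.2,0,0,0],[0,0,0,-0.35,0,0,0],[0,0,0,-0.5,0,0,0],[0,0,0,-0.65,0,0,0],[0,0,0,-0.8,0,0,0],[0,0,0,-0.8,0,0,0],[0,0,0,-0.8,0,0,0]]}}

```text
clock: 4.37
tcp_pos: [0.6528, -0.0671, 0.2059]
orientation: [-3.119, 0.372, -0.004]
contact_force: [-0.1, -0.3, -1.5]
grip_width: 0.0245
```

Run:
```python
from h import *
o=r.get_obs();print(o['tcp_pos'],o['grip_width'],o['contact_force']);print(move((.441,-.068,.205)))
a=grab('scene');cv2.imwrite('pics/c3.png',cv2.cvtColor(cv2.resize(a['pixels'][100:220,200:320],(600,600)),cv2.COLOR_RGB2BGR))
```

```text
[ 0.65275157 -0.06714592  0.20585418] 0.024533510028267525 [-0.09626745 -0.27505754 -1.54790433]
[-1.371  0.338  0.002]
```

View pics/c3.png

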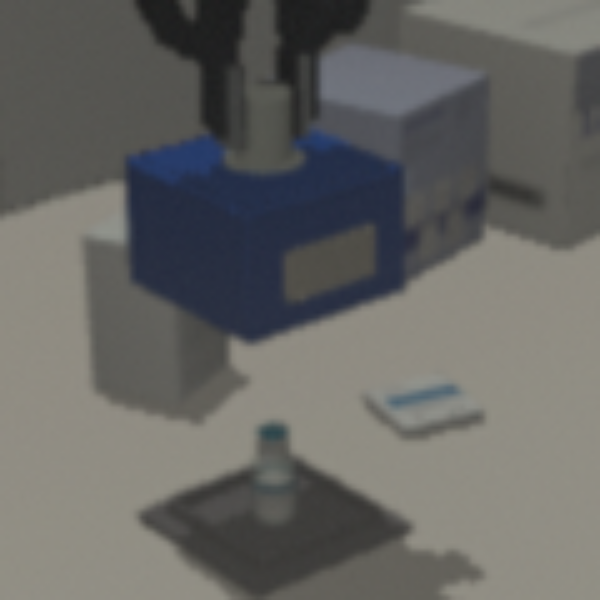

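The box under the lid holds a vial with a teal cap (crop pixel (272,435)), so the purple one is in box A. I'll stand lid B on the worktop at x = 0.44.

Emit:
{"api": "send_rows", "payload": {"deltas": [[0,-0.15,0.04,0,0,0,0],[0,-0.35,0.09,0,0,0,0],[0,-0.55,0.14,0,0,0,0],[0,-0.7,0.17,0,0,0,0]]}}

```text
clock: 4.75
tcp_pos: [0.5403, -0.0676, 0.2024]
orientation: [3.119, -0.373, -0.008]
contact_force: [-0.1, -0.1, -0.6]
grip_width: 0.0245
```

Emit:
{"api": "send_rows", "payload": {"deltas": [[0,-0.2,0.05,0,0,0,0],[0,-0.4,0.1,0,0,0,0],[0,-0.55,0.14,0,0,0,0],[0,-0.67,0.17,0,0,0,0],[0,-0.67,0.17,0.15,0,0,0],[0,-0.67,0.17,0.35,0,0,0],[0,-0.67,0.17,0.55,0,0,0],[0,-0.67,0.17,0.7,0,0,0],[0,-0.67,0.17,0.78,0,0,0],[0,-0.67,0.17,0.8,0,0,0],[0,-0.67,0.17,0.82,0,0,0],[0,-0.67,0.17,0.83,0,0,0],[0,-0.67,0.17,0.84,0,0,0],[0,-0.67,0.17,0.84,0,0,0]]}}

```text
clock: 5.92
tcp_pos: [0.4408, -0.0687, 0.0795]
orientation: [3.119, -0.373, 0.002]
contact_force: [-1.5, -0.7, 1.9]
grip_width: 0.0246
```

Emit:
{"api": "send_rows", "payload": {"deltas": [[0.4,0,0,0,0,0,0],[0.7,0,0,0,0,0,0],[1,0,0,0,0,0,0],[1,0,0,0,0,0,0],[1,0,0,0,0,0,0],[1,0,0,0,0,0,0],[1,0,0,-0.1,0,0,0],[1,0,0,-0.3,0,0,0],[1,0,0,-0.5,0,0,0],[1,0,0,-0.75,0,0,0],[1,0,0,-0.95,0,0,0],[1,0,0,-0.95,0,0,0]]}}

```text
clock: 6.92
tcp_pos: [0.4439, -0.0686, 0.227]
orientation: [-3.119, 0.373, -0.016]
contact_force: [1.0, -0.2, -0.3]
grip_width: 0.0853
```

Run:
```python
from h import *
o=r.get_obs();print(o['tcp_pos'],o['grip_width']);print(move((.639,.273,.222)))
b=grab('top','t2.png')
for s,c,m in blobs(b,(105,120,40),(130,255,255),300): print(s,c)
a=grab('scene','s2.png')
for s,c,m in blobs(a,(105,120,40),(130,255,255),300): print(s,c)
```

```text
[ 0.44385519 -0.06857455  0.2270162 ] 0.0852956344461663
[ 0.728 -2.519  0.045]
[  0  40  55  18 816] [26.18259804 48.94852941]
[ 105  143   51   51 1407] [130.742715   168.32338308]
[293 208  58  26 616] [320.61850649 220.80032468]
[  82  223   69   37 1025] [115.16390244 242.31512195]
```

Emit:
{"api": "send_rows", "payload": {"deltas": [[1,0.06,-0.21,0,0,0,0],[1,0.12,-0.42,0,0,0,0],[1,0.18,-0.63,0,0,0,0],[1,0.24,-0.84,0,0,0,0]]}}

```text
clock: 7.35
tcp_pos: [0.5045, 0.0466, 0.2195]
orientation: [3.119, -0.373, -0.005]
contact_force: [0.7, -0.4, 1.1]
grip_width: 0.0857
```

Emit:
{"api": "send_rows", "payload": {"deltas": [[1,0.06,-0.21,0,0,0,0],[1,0.12,-0.42,0,0,0,0],[1,0.18,-0.63,0,0,0,0],[1,0.24,-0.84,0,0,0,0]]}}

```text
clock: 7.68
tcp_pos: [0.5692, 0.1607, 0.2189]
orientation: [3.118, -0.372, -0.005]
contact_force: [-0.2, 0.7, 0.3]
grip_width: 0.0853
```

Emit:
{"api": "send_rows", "payload": {"deltas": [[1,0.06,-0.21,0,0,0,0],[1,0.12,-0.42,0,0,0,0],[1,0.18,-0.63,0,0,0,0],[1,0.24,-0.84,0,0,0,0],[1,0.24,-0.84,0.2,0,0,0],[1,0.24,-0.84,0.4,0,0,0],[1,0.24,-0.84,0.6,0,0,0],[1,0.24,-0.84,0.6,0,0,0],[1,0.24,-0.84,0.6,0,0,0]]}}

```text
clock: 8.43
tcp_pos: [0.6323, 0.2725, 0.128]
orientation: [3.116, -0.371, -0.009]
contact_force: [-0.1, -0.2, 0.6]
grip_width: 0.0851
```

Run:
```python
from h import *
o=r.get_obs();print(o['tcp_pos'],o['joints'].round(2),o['contact_force']);print(move((.639,.273,.084)))
grab('scene','s3.png')
```

```text
[0.6322972  0.27252347 0.1279749 ] [-0.31  0.63 -0.27  1.59  0.19  0.95 -2.45] [-0.10162454 -0.21876591  0.55357506]
[ 0.044 -0.015  0.293]
```

View pics/s3.png

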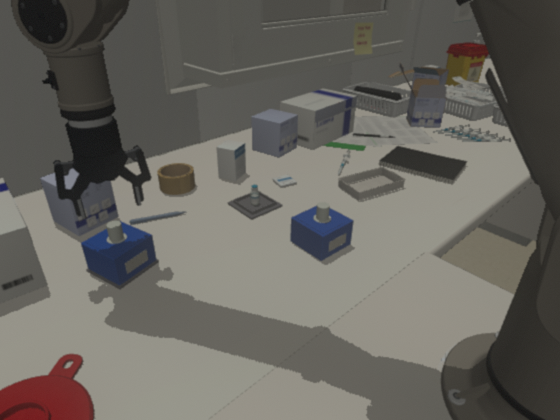

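Lid B stands upright at (322,232), and the jaws are above lid A's knob at (115,232). I'll grip lid A and lift it.

Emit:
{"api": "send_rows", "payload": {"deltas": [[1,0.03,-0.01,0.1,0,0,0],[1,0.03,-0.01,0.2,0,0,0],[1,0.03,-0.01,0.29,0,0,0],[1,0.03,-0.01,0.29,0,0,0],[0.2,0.03,-0.01,0.29,0,0,0],[0.1,0.03,-0.01,0.29,0,0,0],[0,0.03,-0.01,0.29,0,0,0],[0,0.03,-0.01,0.29,0,0,0],[0,0.03,-0.01,0.29,0,0,0],[0,0.03,-0.01,0.29,0,0,0],[0,0.03,-0.01,0.29,0,0,0]]}}

```text
clock: 9.4
tcp_pos: [0.6394, 0.274, 0.0886]
orientation: [-3.119, 0.372, -0.001]
contact_force: [-0.5, -1.2, 4.3]
grip_width: 0.0243
```

Emit:
{"api": "send_rows", "payload": {"deltas": [[0,0,0,-0.1,0,0,0],[0,0,0,-0.2,0,0,0],[0,0,0,-0.35,0,0,0],[0,0,0,-0.5,0,0,0],[0,0,0,-0.65,0,0,0],[0,0,0,-0.8,0,0,0],[0,0,0,-0.8,0,0,0],[0,0,0,-0.8,0,0,0]]}}

```text
clock: 10.07
tcp_pos: [0.64, 0.2746, 0.2108]
orientation: [-3.117, 0.372, -0.006]
contact_force: [-0.6, -0.3, -1.6]
grip_width: 0.0248
```

Run:
```python
from h import *
o=r.get_obs();print(o['tcp_pos'],o['grip_width'],o['contact_force'],R.from_rotvec(o['orientation']).as_matrix().round(3));print(move((.44,.19,.205)))
a=grab('scene','s4.png');cv2.imwrite('pics/c4.png',cv2.cvtColor(cv2.resize(a['pixels'][150:290,50:190],(600,600)),cv2.COLOR_RGB2BGR))
```

```text
[0.6400288  0.27459805 0.21082412] 0.02476942376600172 [-0.58494317 -0.26646625 -1.55575668] [[ 0.972 -0.235  0.004]
 [-0.235 -0.972  0.002]
 [ 0.004 -0.003 -1.   ]]
[-1.163  0.862  0.032]
```

View pics/c4.png

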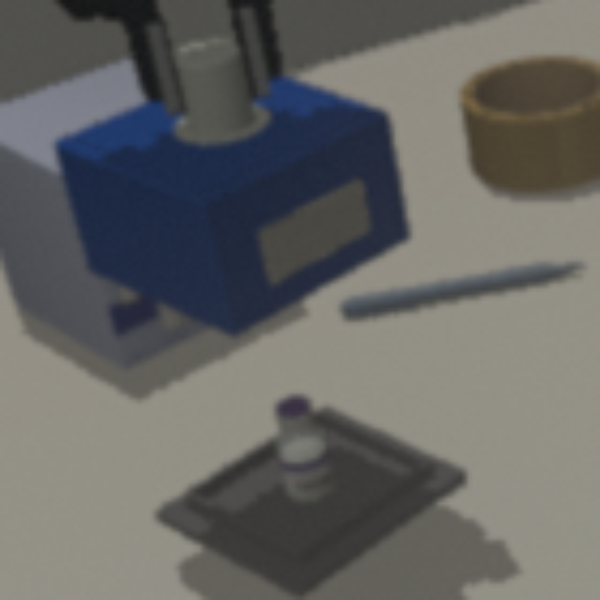

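This box holds the purple-capped vial (crop pixel (293,407)). I'll stand lid A at about (0.44, 0.20).

Emit:
{"api": "send_rows", "payload": {"deltas": [[0,-0.15,0.1,0,0,0,0],[0,-0.3,0.2,0,0,0,0],[0,-0.45,0.3,0,0,0,0],[0,-0.59,0.4,0,0,0,0]]}}

```text
clock: 10.45
tcp_pos: [0.5366, 0.2356, 0.2063]
orientation: [3.118, -0.372, -0.004]
contact_force: [-0.4, 0.8, -0.6]
grip_width: 0.0248
```

Emit:
{"api": "send_rows", "payload": {"deltas": [[0,-0.15,0.1,0,0,0,0],[0,-0.3,0.2,0,0,0,0],[0,-0.45,0.3,0,0,0,0],[0,-0.59,0.4,0,0,0,0],[0,-0.59,0.4,0.15,0,0,0],[0,-0.59,0.4,0.35,0,0,0],[0,-0.59,0.4,0.55,0,0,0],[0,-0.59,0.4,0.7,0,0,0],[0,-0.59,0.4,0.78,0,0,0],[0,-0.59,0.4,0.81,0,0,0],[0,-0.59,0.4,0.82,0,0,0],[0,-0.59,0.4,0.83,0,0,0],[0,-0.59,0.4,0.84,0,0,0],[0,-0.59,0.4,0.84,0,0,0]]}}

```text
clock: 11.62
tcp_pos: [0.4394, 0.1991, 0.0826]
orientation: [-3.119, 0.373, -0.002]
contact_force: [0.5, 0.5, -0.5]
grip_width: 0.0242
```

Emit:
{"api": "send_rows", "payload": {"deltas": [[0,0,0,0.005,0,0,0],[0,0,0,0.01,0,0,0],[0,0,0,0.01,0,0,0]]}}

```text
clock: 11.87
tcp_pos: [0.4395, 0.1991, 0.0823]
orientation: [-3.119, 0.373, -0.003]
contact_force: [-5.7, -2.8, 18.3]
grip_width: 0.0245
```

Emit:
{"api": "send_rows", "payload": {"deltas": [[0.4,0,0,0,0,0,0],[0.7,0,0,0,0,0,0],[1,0,0,0,0,0,0],[1,0,0,0,0,0,0],[1,0,0,0,0,0,0],[1,0,0,0,0,0,0],[1,0,0,-0.1,0,0,0],[1,0,0,-0.3,0,0,0],[1,0,0,-0.5,0,0,0],[1,0,0,-0.5,0,0,0],[1,0,0,-0.5,0,0,0]]}}

```text
clock: 12.78
tcp_pos: [0.4399, 0.1995, 0.1567]
orientation: [-3.118, 0.373, -0.005]
contact_force: [0.3, -0.5, -0.4]
grip_width: 0.0853
```

Run:
```python
from h import *
o=r.get_obs();print(o['tcp_pos'],o['grip_width'])
a=grab('scene','s5.png');b=grab('top','t5.png')
for n,f,pr in(('s',a,None),('t',b,None)):
    q=proj(f,(.64,.273,.053)); print(n,'expected cap',q)
    for s,c,m in blobs(f,(130,35,20),(168,255,255),4):
        if np.hypot(*(c-q))<15: print('purple',s,c,plane(f,*c,.05).round(4))
print(move((.639,.273,.16)))
```

```text
[0.43988634 0.19947193 0.15674796] 0.08526400612945048
s expected cap [117.71537163 243.2549681 ]
purple [115 243   7   4  26] [118.  244.5] [0.6402 0.2729 0.05  ]
t expected cap [132.26902039 168.89705951]
purple [128 166   8   7  42] [131.30952381 168.85714286] [0.6408 0.276  0.05  ]
[ 1.183 -0.797 -0.037]
```

Emit:
{"api": "send_rows", "payload": {"deltas": [[1,0.15,-0.1,0,0,0,0],[1,0.3,-0.2,0,0,0,0],[1,0.45,-0.3,0,0,0,0],[1,0.59,-0.4,0,0,0,0]]}}

```text
clock: 13.22
tcp_pos: [0.5393, 0.2361, 0.1535]
orientation: [3.118, -0.372, -0.003]
contact_force: [0.9, -0.2, -0.2]
grip_width: 0.0857
```

Emit:
{"api": "send_rows", "payload": {"deltas": [[1,0.15,-0.1,0,0,0,0],[1,0.3,-0.2,0,0,0,0],[1,0.45,-0.3,0,0,0,0],[1,0.59,-0.4,0,0,0,0],[1,0.59,-0.4,0.2,0,0,0],[1,0.59,-0.4,0.4,0,0,0],[1,0.59,-0.4,0.4,0,0,0],[1,0.59,-0.4,0.4,0,0,0],[1,0.59,-0.4,0.4,0,0,0],[1,0.59,-0.4,0.4,0,0,0]]}}

```text
clock: 14.05
tcp_pos: [0.6398, 0.2745, 0.097]
orientation: [-3.118, 0.372, -0.003]
contact_force: [-0.1, 0.3, 0.0]
grip_width: 0.0858
```

Run:
```python
from h import *
o=r.get_obs();print(o['tcp_pos'],o['contact_force'],move((.640,.274,.031)))
```

```text
[0.63983077 0.27448268 0.09703611] [-0.10468061  0.25758829  0.00164967] [0.001 0.004 0.44 ]
```

Emit:
{"api": "send_rows", "payload": {"deltas": [[1,0,0,0.15,0,0,0],[1,0,0,0.3,0,0,0],[1,0,0,0.4,0,0,0],[1,0,0,0.44,0,0,0],[1,0,0,0.44,0,0,0],[1,0,0,0.44,0,0,0],[0.5,0,0,0.44,0,0,0],[0.35,0,0,0.44,0,0,0],[0.28,0,0,0.44,0,0,0],[0.2,0,0,0.44,0,0,0],[0.1,0,0,0.44,0,0,0],[0.1,0,0,0.44,0,0,0],[0.1,0,0,0.44,0,0,0],[0.1,0,0,0.44,0,0,0]], "squeeze": 25}}

```text
clock: 15.22
tcp_pos: [0.6393, 0.274, 0.0297]
orientation: [-3.119, 0.372, -0.001]
contact_force: [-0.9, -0.7, 3.7]
grip_width: 0.0208
```

Emit:
{"api": "send_rows", "payload": {"deltas": [[0.1,0,0,-0.1,0,0,0],[0.1,0,0,-0.25,0,0,0],[0.1,0,0,-0.45,0,0,0],[0.1,0,0,-0.65,0,0,0],[0.1,0,0,-0.8,0,0,0],[0.1,0,0,-0.95,0,0,0],[0.1,0,0,-0.95,0,0,0],[0.1,0,0,-0.95,0,0,0],[0.1,0,0,-0.95,0,0,0]]}}

```text
clock: 15.97
tcp_pos: [0.6386, 0.2737, 0.1717]
orientation: [3.119, -0.372, -0.001]
contact_force: [-0.2, -0.3, 0.2]
grip_width: 0.0206
```

Run:
```python
from h import *
o=r.get_obs();print(o['tcp_pos'],o['grip_width'],move((.516,-.352,.172)))
```

```text
[0.63864403 0.27366604 0.17169037] 0.020635322962027382 [ 0.187  4.246 -0.   ]
```

Next come five moves of (0.04, 0.85), at moderate speed.

Emit:
{"api": "send_rows", "payload": {"deltas": [[0.1,0.01,0.12,0,0,0,0],[0.1,0.02,0.3,0,0,0,0],[0.1,0.02,0.48,0,0,0,0],[0.1,0.03,0.66,0,0,0,0],[0.1,0.04,0.85,0,0,0,0]]}}

```text
clock: 16.38
tcp_pos: [0.6134, 0.1475, 0.1702]
orientation: [3.119, -0.371, -0.004]
contact_force: [0.3, 0.7, 0.2]
grip_width: 0.0211
```

Emit:
{"api": "send_rows", "payload": {"deltas": [[0.1,0.01,0.17,0,0,0,0],[0.1,0.02,0.34,0,0,0,0],[0.1,0.02,0.51,0,0,0,0],[0.1,0.03,0.68,0,0,0,0],[0.1,0.04,0.85,0,0,0,0]]}}

```text
clock: 16.8
tcp_pos: [0.5893, 0.022, 0.1704]
orientation: [3.119, -0.372, -0.004]
contact_force: [0.4, -0.9, 0.2]
grip_width: 0.0207
```

Emit:
{"api": "send_rows", "payload": {"deltas": [[0.1,0.01,0.17,0,0,0,0],[0.1,0.02,0.34,0,0,0,0],[0.1,0.02,0.51,0,0,0,0],[0.1,0.03,0.68,0,0,0,0],[0.1,0.04,0.85,0,0,0,0]]}}

```text
clock: 17.22
tcp_pos: [0.5651, -0.1032, 0.1705]
orientation: [-3.119, 0.372, 0.004]
contact_force: [-0.4, -1.3, -0.9]
grip_width: 0.0207
```

Emit:
{"api": "send_rows", "payload": {"deltas": [[0.1,0.01,0.17,0,0,0,0],[0.1,0.02,0.34,0,0,0,0],[0.1,0.02,0.51,0,0,0,0],[0.1,0.03,0.68,0,0,0,0],[0.1,0.04,0.85,0,0,0,0]]}}

```text
clock: 17.63
tcp_pos: [0.5409, -0.2283, 0.1704]
orientation: [-3.119, 0.372, 0.004]
contact_force: [0.1, -0.8, 0.8]
grip_width: 0.0209
```

Emit:
{"api": "send_rows", "payload": {"deltas": [[0.1,0.01,0.17,0,0,0,0],[0.1,0.02,0.34,0,0,0,0],[0.1,0.02,0.51,0,0,0,0],[0.1,0.03,0.7,0,0,0,0],[0.1,0.03,0.8,0,0,0,0],[0.1,0.03,0.85,0,0,0,0],[0.1,0.03,0.85,0.2,0,0,0],[0.1,0.03,0.85,0.4,0,0,0],[0.1,0.03,0.85,0.55,0,0,0],[0.1,0.03,0.85,0.55,0,0,0],[0.1,0.03,0.85,0.55,0,0,0]]}}

```text
clock: 18.55
tcp_pos: [0.5159, -0.3507, 0.0878]
orientation: [-3.118, 0.37, 0.006]
contact_force: [-0.9, -0.3, 0.4]
grip_width: 0.0207
```

Run:
```python
from h import *
o=r.get_obs();print(o['tcp_pos'],o['grip_width'],R.from_rotvec(o['orientation']).as_matrix()[:,1].round(3),move((.516,-.352,.026)))
a=grab('scene','s6.png');cv2.imwrite('pics/c6.png',cv2.cvtColor(cv2.resize(a['pixels'][90:210,310:430],(600,600)),cv2.COLOR_RGB2BGR))
print((proj(a,(.516,-.352,0.002))-[310,90])*5)
```

```text
[ 0.51590464 -0.3507417   0.08782861] 0.02071616865303988 [-0.234 -0.972 -0.002] [0.004 0.009 0.412]
[300.70031887 481.73709186]
```

View pics/c6.png

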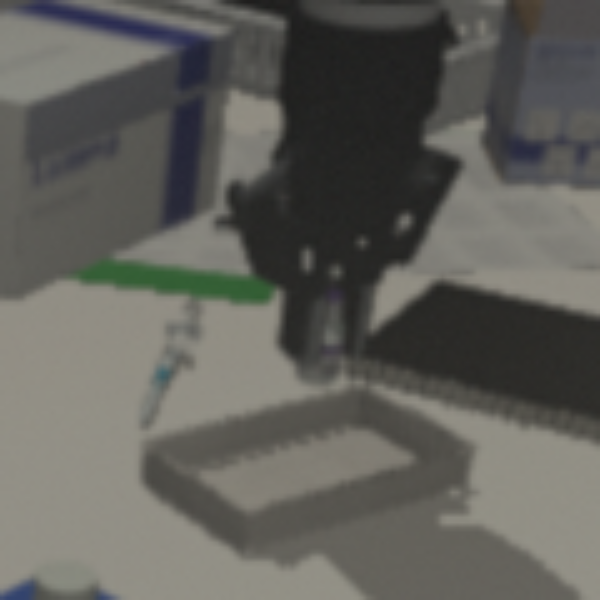

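The crop shows the vial held upright above the tray (foot at (318,378)). The predicted tray centre at (301,482) agrees with the picture. I'll lower it gently.

Emit:
{"api": "send_rows", "payload": {"deltas": [[0.1,0,0.01,0.1,0,0,0],[0.1,0,0.01,0.2,0,0,0],[0.1,0,0.01,0.3,0,0,0],[0.1,0,0.01,0.36,0,0,0],[0.1,0,0.01,0.39,0,0,0],[0.1,0,0.01,0.4,0,0,0],[0.1,0,0.01,0.405,0,0,0],[0.1,0,0.01,0.41,0,0,0],[0.1,0,0.01,0.41,0,0,0],[0.1,0,0.01,0.41,0,0,0]]}}

```text
clock: 19.43
tcp_pos: [0.5167, -0.3541, 0.0284]
orientation: [3.119, -0.372, 0.001]
contact_force: [0.5, 0.0, -1.2]
grip_width: 0.0209
```

Emit:
{"api": "send_rows", "payload": {"deltas": [[0.1,0,0,0.005,0,0,0],[0.1,0,0,0.01,0,0,0],[0.1,0,0,0.015,0,0,0],[0.1,0,0,0.015,0,0,0],[0.1,0,0,0.015,0,0,0]]}}

```text
clock: 19.85
tcp_pos: [0.5164, -0.3539, 0.0257]
orientation: [3.119, -0.372, 0.0]
contact_force: [-0.5, 0.1, 2.3]
grip_width: 0.0205
```

Contact at the expected height. I'll release slowly and lift away.

Emit:
{"api": "send_rows", "payload": {"deltas": [[0.3,0,0,0,0,0,0],[0.35,0,0,0,0,0,0],[0.4,0,0,0,0,0,0],[0.5,0,0,0,0,0,0],[0.6,0,0,0,0,0,0],[0.6,0,0,0,0,0,0],[0.6,0,0,0,0,0,0],[0.6,0,0,-0.1,0,0,0],[0.6,0,0,-0.25,0,0,0],[0.6,0,0,-0.45,0,0,0],[0.6,0,0,-0.7,0,0,0],[0.6,0,0,-0.95,0,0,0],[0.6,0,0,-0.95,0,0,0],[0.6,0,0,-0.95,0,0,0],[0.6,0,0,-0.95,0,0,0]]}}

```text
clock: 21.1
tcp_pos: [0.516, -0.3537, 0.1679]
orientation: [3.119, -0.372, -0.0]
contact_force: [0.1, 0.7, -1.2]
grip_width: 0.051
```

Run:
```python
from h import *
o=r.get_obs();print(o['clock'],o['tcp_pos'],o['grip_width'],o['contact_force'])
a=grab('scene','s7.png');b=grab('top','t7.png')
for f in(a,b):
    q=proj(f,(.516,-.353,.045)); print('exp',q)
    for s,c,m in blobs(f,(130,35,20),(168,255,255),3):
        if np.hypot(*(c-q))<25: print('purple',s,c,plane(f,*c,.045).round(4))
    print('lid B/A knob exp',proj(f,(.441,-.068,.092)),proj(f,(.44,.199,.092)))
cv2.imwrite('pics/c7.png',cv2.cvtColor(cv2.resize(a['pixels'][130:320,180:420],(760,600)),cv2.COLOR_RGB2BGR))
```

```text
21.1 [ 0.51602318 -0.35371775  0.16787157] 0.05096822778811604 [ 0.06177718  0.68246967 -1.15195327]
exp [372.48791405 171.38666222]
purple [371 170   5   2   9] [372.77777778 170.55555556] [ 0.5185 -0.3577  0.045 ]
lid B/A knob exp [321.53461421 203.55113805] [211.0046931  259.43783995]
exp [436.43969704 223.30324828]
purple [433 220   7   6  34] [436.32352941 222.41176471] [ 0.5179 -0.3529  0.045 ]
lid B/A knob exp [300.00478806 261.94531035] [161.35562921 265.12870037]
```

View pics/c7.png

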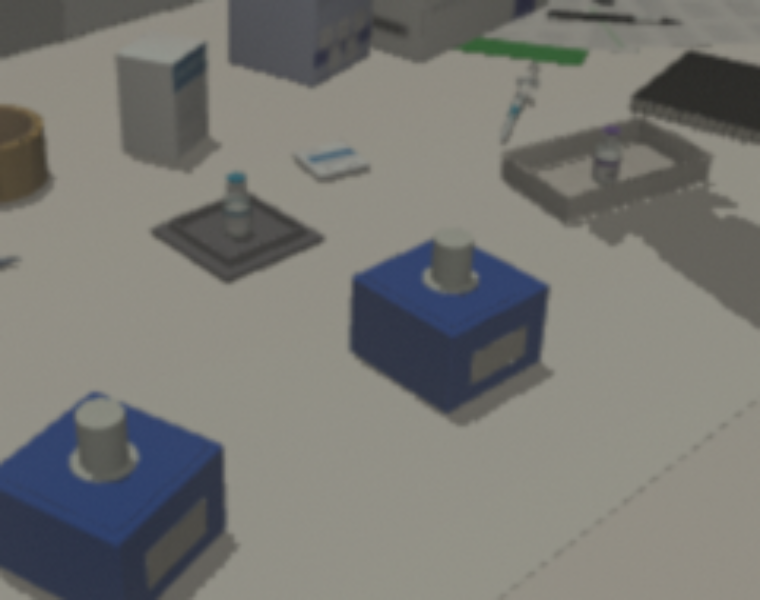

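The crop shows the vial upright in the tray (cap at (612,132)) and both lids upright on the worktop. The gripper is clear of everything, so I'm handing in.

```bash
python3 -c "
from bench import r
print(r.hand_in())"
```

```text
the job is handed in; nothing more can be done
None
```

I handed the job in at about 21 s of the 69 s allowed. The purple-capped vial stands upright in the steel tray, and both lids stand upright on the worktop. `hand_in` gave no verdict, as expected.

- **Search:** I opened box B first, found the teal vial and stood its lid at about (0.44, -0.07). The purple vial was in box A, whose lid now stands at about (0.44, 0.20).
- **Placing:** I set the vial down near the tray's centre. It made contact at the expected height with about 2 N.
- **Last checks:** Both cameras put the cap within about 6 mm of where I released it, well inside the tray limits. The last picture shows the vial and both lids upright, and the gripper was about 0.14 m clear above the vial. I did not measure tilt angles or the lids' heights directly.
- **Forces:** The highest force printed was about 19 N, while pressing lid A onto the worktop. I only saw force readings at the end of each move.
- **Measuring:** My first automatic fits for the tray and lid A's outline gave the wrong sizes. I re-measured both from corners before moving, and the sizes then matched.

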